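Close up both rows on the bangle bar

TASK

Clear the middle of the bangle bar for a new set: with a fingertip, gently push the row of red bangles along the bar, all together as one train, until the whole row is packed tight against the end board on its side, and do the same with the row of white bangles at the other end board. Only push, never lift a bangle, and leave the jar, the bell, the ring gauge and the spare bangle on the ledge where they are.

Things in the scene. Friction and masses are not known exactly. Their poses are not given: they have to be found in the camera images.
- bangle_rack: Bangle rack, screwed to the ledge. Origin: under the centre of its base plank (90 x 350 x 16 mm), at ledge height; y along the bar, towards the red row's end; x level across it; z up. Fixed round bar in dark blue velvet, 40 mm in diameter, its axis level, along y at x = 0, 85 mm above the ledge (top line 105 mm up). Nothing is above the bar.
- red_stop (a point): Point on the bar's axis at the inner face of the end board on the red side (rack y = +160 mm): the red row's end stop. Each wooden end board is 80 mm wide, 12 mm thick, round-topped, 125 mm high.
- white_stop (a point): The same point at the inner face of the other end board (rack y = -160 mm), the white row's end stop.
- red_1: Red lacquered wooden bangle, one gold line round it; outermost, nearest its end board in its row. Inside 60, outside 76, 12 mm wide along the bar, about 20 g. Hangs loose over the bar, slides along it with friction; its rim stands 8 mm above the bar's top. Origin: centre of the ring (75 mm above the ledge); its y axis is the ring's axis, along the bar. The five red start touching in a row, 30 to 65 mm from the stop.
- red_2: Red lacquered wooden bangle, one gold line round it; second from the end board in its row. Inside 60, outside 76, 12 mm wide along the bar, about 20 g. Hangs loose over the bar, slides along it with friction; its rim stands 8 mm above the bar's top. Origin: centre of the ring (75 mm above the ledge); its y axis is the ring's axis, along the bar.
- red_3: Red lacquered wooden bangle, one gold line round it; third from the end board in its row. Inside 60, outside 76, 12 mm wide along the bar, about 20 g. Hangs loose over the bar, slides along it with friction; its rim stands 8 mm above the bar's top. Origin: centre of the ring (75 mm above the ledge); its y axis is the ring's axis, along the bar.
- red_4: Red lacquered wooden bangle, one gold line round it; fourth from the end board in its row. Inside 60, outside 76, 12 mm wide along the bar, about 20 g. Hangs loose over the bar, slides along it with friction; its rim stands 8 mm above the bar's top. Origin: centre of the ring (75 mm above the ledge); its y axis is the ring's axis, along the bar.
- red_5: Red lacquered wooden bangle, one gold line round it; fifth, innermost in its row. Inside 60, outside 76, 12 mm wide along the bar, about 20 g. Hangs loose over the bar, slides along it with friction; its rim stands 8 mm above the bar's top. Origin: centre of the ring (75 mm above the ledge); its y axis is the ring's axis, along the bar. The bar between the two rows is bare, at least 70 mm.
- white_1: White conch-shell bangle; outermost, nearest its end board in its row. Inside 60, outside 76, 14 mm wide along the bar, about 60 g. Hangs loose over the bar, slides along it with friction; its rim stands 8 mm above the bar's top. Origin: centre of the ring (75 mm above the ledge); its y axis is the ring's axis, along the bar. The four white start touching in a row, 30 to 65 mm from the stop.
- white_2: White conch-shell bangle; second from the end board in its row. Inside 60, outside 76, 14 mm wide along the bar, about 60 g. Hangs loose over the bar, slides along it with friction; its rim stands 8 mm above the bar's top. Origin: centre of the ring (75 mm above the ledge); its y axis is the ring's axis, along the bar.
- white_3: White conch-shell bangle; third from the end board in its row. Inside 60, outside 76, 14 mm wide along the bar, about 60 g. Hangs loose over the bar, slides along it with friction; its rim stands 8 mm above the bar's top. Origin: centre of the ring (75 mm above the ledge); its y axis is the ring's axis, along the bar.
- white_4: White conch-shell bangle; fourth, innermost in its row. Inside 60, outside 76, 14 mm wide along the bar, about 60 g. Hangs loose over the bar, slides along it with friction; its rim stands 8 mm above the bar's top. Origin: centre of the ring (75 mm above the ledge); its y axis is the ring's axis, along the bar. The bar between the two rows is bare, at least 70 mm.
- jar_center (a point): Clear glass jar with a steel screw-top lid, 68 mm in diameter, 98 mm tall; this point is on its axis, 50 mm above the ledge. Loose; to be left alone.
- bell_center (a point): Small brass hand bell standing on its mouth, 54 mm in diameter, 80 mm tall; this point is on its axis, 40 mm above the ledge. Loose; to be left alone.
- ring_gauge: Steel ring gauge lying flat, outside 92, hole 64, 14 mm thick. Origin: centre of its underside. Loose; to be left alone.
- spare_bangle: A spare white conch-shell bangle lying flat on the ledge, outside 76, inside 60, 14 mm high. Origin: centre of its underside. Loose; to be left alone.

How it is judged:
At the end, for the whole second after the job is handed in: Red row packed against the +y end board and white row against the -y one, all on the bar and at rest: the outermost of each row within 3 mm of its board, every other within 4 mm of its place in a gapless row; jar, bell, ring gauge and spare bangle within 10 mm of where they stood (y of red_1 in the frame of bangle_rack above 0.151 m and z of red_1 in the frame of bangle_rack between 0.065 and 0.083 m and linear speed of each of red_1, red_2, red_3, red_4, red_5, white_1, white_2, white_3, white_4 below 0.03 m/s and y of red_2 in the frame of bangle_rack above 0.138 m and z of red_2 in the frame of bangle_rack between 0.065 and 0.083 m and y of red_3 in the frame of bangle_rack above 0.126 m and z of red_3 in the frame of bangle_rack between 0.065 and 0.083 m and y of red_4 in the frame of bangle_rack above 0.114 m and z of red_4 in the frame of bangle_rack between 0.065 and 0.083 m and y of red_5 in the frame of bangle_rack above 0.102 m and z of red_5 in the frame of bangle_rack between 0.065 and 0.083 m and y of white_1 in the frame of bangle_rack below -0.15 m and z of white_1 in the frame of bangle_rack between 0.065 and 0.083 m and y of white_2 in the frame of bangle_rack below -0.135 m and z of white_2 in the frame of bangle_rack between 0.065 and 0.083 m and y of white_3 in the frame of bangle_rack below -0.121 m and z of white_3 in the frame of bangle_rack between 0.065 and 0.083 m and y of white_4 in the frame of bangle_rack below -0.107 m and z of white_4 in the frame of bangle_rack between 0.065 and 0.083 m and distance of each of jar_center, bell_center, ring_gauge, spare_bangle from where it was at the start of the episode below 0.01 m); the robot touches nothing.
It fails at once if a bangle on the bar is lifted (its centre more than 8 mm above where it hangs) (z of any of red_1, red_2, red_3, red_4, red_5, white_1, white_2, white_3, white_4 in the frame of bangle_rack above 0.083 m).
It fails at once if a bangle is pushed roughly (more than 35 N between the fingers and one bangle) (contact force between the fingers and red_1 above 35 N or contact force between the fingers and red_2 above 35 N or contact force between the fingers and red_3 above 35 N or contact force between the fingers and red_4 above 35 N or contact force between the fingers and red_5 above 35 N or contact force between the fingers and white_1 above 35 N or contact force between the fingers and white_2 above 35 N or contact force between the fingers and white_3 above 35 N or contact force between the fingers and white_4 above 35 N).
It fails at once if a bangle is pushed with the arm or the gripper's body instead of the fingers (contact force between the arm and red_1 above 1 N or contact force between the arm and red_2 above 1 N or contact force between the arm and red_3 above 1 N or contact force between the arm and red_4 above 1 N or contact force between the arm and red_5 above 1 N or contact force between the arm and white_1 above 1 N or contact force between the arm and white_2 above 1 N or contact force between the arm and white_3 above 1 N or contact force between the arm and white_4 above 1 N).
It fails at once if a row is broken up instead of moving as one train (its first and last bangle more than 15 mm too far apart) (distance between red_1 and red_5 above 0.064 m or distance between white_1 and white_4 above 0.058 m).
It fails at once if the jar, bell, ring gauge or spare bangle is moved by more than 10 mm or tipped (distance of any of jar_center, bell_center, ring_gauge, spare_bangle from where it was at the start of the episode above 0.01 m or angle between any of jar_center, bell_center, ring_gauge, spare_bangle's own z axis and vertical above 0.25 rad).
It also fails if it takes over 45 s, if anything falls off the work surface, if the arm or the gripper's body presses on something with over 40 N, if the wrist force passes 120 N, or if a joint passes its speed limit or range.

ROBOT

A 6-joint arm with a two-finger parallel gripper is mounted at the origin on the work surface. World frame = base frame: x ahead of the robot, y to its left, z up, the work surface at z = 0. Lengths are in m, angles in rad, forces in N, time in s.
With the tool pointing down it reaches from about 0.225 to 0.725 m from the base axis. Payload 3.1 kg.
Tool frame: the origin (TCP) lies at the very end of the fingers, on their centre line; the grasp point (between the pads) lies 19 mm behind it; y points along the fingers, z is the direction in which the jaws open and shut, and the axes are right-handed (so a half turn about y gives the same grasp; the last joint's range is limited). The gripper opens to 85 mm and grips with 20 to 120 N. Pads are 22 mm wide; open, the fingers measure 114 mm over their backs; the gripper's body (76 mm by 85 mm) begins 54 mm behind the grasp point. The pads swing forward as they close: fully open they stand 13 mm farther back than shut.
Start: joints at [-1.426, 0.048, 0.099, 1.622, 0, 1.443], TCP at [0.141, -0.506, 0.231] pointing down, gripper open.
Joint ranges: [-2.91, 2.91], [-0.99, 1.94], [-1.21, 1.42], [-2.12, 2.29], [-1.49, 1.47], [-3.14, 3.14]. Speed limits (rad/s): [2.79, 2.79, 3.14, 3.14, 3.14, 3.14].

INTERFACE

Orientations are given as a rotation vector (axis times angle).
In Python, from bench import move_ptp, movel, set_joints, set_gripper, sleep, ik, observe, camera, PlanningError, finish_job gives the robot as it stands. The module is installed in compiled form; this text tells all that it offers. Calls block until the motion is done:
- move_ptp(position, orientation): joint-space move of the TCP to a pose.
- movel(position, frame=None, v=0.15, stop_force=None): straight line of the TCP; frame=None keeps the orientation; v is the mean speed in m/s. With stop_force (N) it stops when the force on the tool has changed by that much, and returns True; else False.
- set_joints(angles): joint-space move.
- set_gripper(opening, grip_force=None): finger opening in m; grip_force is the grip in N (None keeps the last); returns when the fingers have stopped.
- sleep(seconds).
- ik(position, orientation): joint angles nearest the present ones, or None.
- observe(): the state.
- camera(name): name is "side" or "top"; returns a dict with "img" (384x512x3 uint8, red, green, blue), "K" (3x3 intrinsics, pixels), "D" ([k1, k2, p1, p2, k3] as OpenCV has them; the pictures are not rectified), "eye" and "rotation" of the camera in the world. Camera axes: x right, y up, looking along -z (the intrinsics and any distortion apply to the point x, -y, -z); pixel columns grow to the right and rows downward; lengths in m; the calibration is good to about 2 mm. A picture is of the moment at which its call begins. There is no depth.
A pose or a line that the arm cannot do raises PlanningError and nothing moves.
- finish_job(): hands the job in, once; it reports no verdict.
The state is a dict: "t": time; "joints": joint angles; "joint_vel": joint speeds; "tau": joint torques, N m; "position": TCP position; "tcp_rot": TCP orientation; "wrist_force": force on the tool from outside, world axes, zero at the start; "wrist_torque": the same for the moment, N m; "gripper_width": finger opening in m.
Only numpy, scipy, OpenCV 4.12 (cv2) and the standard library are available. Lean on these libraries where they do the work, as an engineer would, in place of code of your own. Each camera call takes 0.05 s, during which the arm holds its last target. There are 200 camera calls.

## Working session

There is one attempt and no reset: what is moved stays moved. The work goes in short steps, each a Python script; the robot and the scene stay as the last script left them, time stands still between calls to the robot, and variables do not carry over. Pictures are saved under pics/ and viewed, about 8 in all and at most 12, crops included, and the job is handed in when it is done.

```bash
mkdir -p pics; ls; python3 - <<'E'
from bench import *
import cv2
for n in("top","side"):
    c=camera(n);cv2.imwrite(f"pics/{n}0.png",c["img"][:,:,::-1]);print(n,c["K"],c["D"],c["eye"],c["rotation"])
o=observe();print({k:o[k] for k in("t","position","tcp_rot","gripper_width","wrist_force")})
E
```

```text
pics
top [[400.89536031   0.         250.4647489 ]
 [  0.         400.89536031 195.51936204]
 [  0.           0.           1.        ]] [-0.08479259  0.          0.          0.          0.        ] [0.45598527 0.00882237 0.75011255] [ 0.143134   -0.11539434 -1.59869708]
side [[349.63701267   0.         259.48764246]
 [  0.         349.63701267 188.69636287]
 [  0.           0.           1.        ]] [0.02781119 0.         0.         0.         0.        ] [ 0.41696002 -0.38220782  0.55187608] [ 0.717877   -0.13010925 -0.34336907]
{'t': 0.1, 'position': array([ 0.14134727, -0.50502354,  0.23020699]), 'tcp_rot': array([-0.28484516,  2.07782298, -2.07321919]), 'gripper_width': 0.08536298126329703, 'wrist_force': array([ 0.93097798, -0.32438468, -0.47237509])}
```

View pics/top0.png

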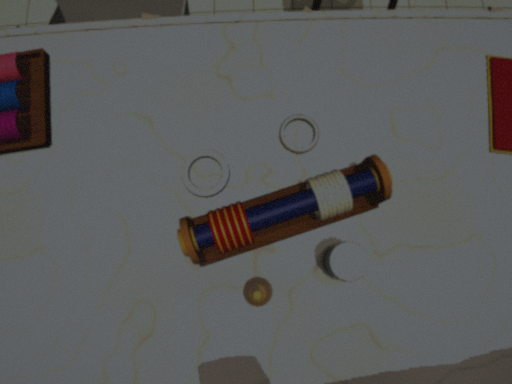

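View pics/side0.png

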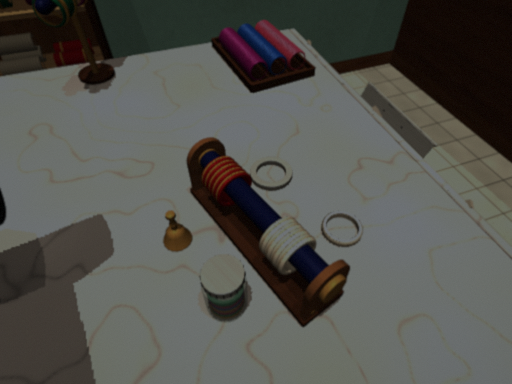

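The red row is at upper left in the side view and at (230,227) in the top view. The white row is at (331,194). The boards are near (186,240) and (378,176). The jar is at (347,260) and the bell at (257,291).

```bash
cat > h.py <<'E'
import cv2, numpy as np
from scipy.spatial.transform import Rotation as R
from bench import *
def rays(c,px):
    u=cv2.undistortPoints(np.float64(px).reshape(-1,1,2),c["K"],np.array(c["D"])).reshape(-1,2)
    return np.c_[u[:,0],-u[:,1],-np.ones(len(u))]@R.from_rotvec(c["rotation"]).as_matrix().T
def onz(c,px,z):
    d=rays(c,px); return (c["eye"]+d*((z-c["eye"][2])/d[:,2])[:,None])
def masks(img):
    h=cv2.cvtColor(img,cv2.COLOR_RGB2HSV); H,S,V=[h[:,:,i].astype(int) for i in range(3)]
    return {"blue":(H>105)&(H<135)&(S>120)&(V>25),"red":((H<16)|(H>172))&(S>150)&(V>110),"white":(S<90)&(V>120)}
def measure(c,z=0.105,roi=(170,150,400,270)):
    x0,y0,x1,y1=roi; m=masks(c["img"]); P={}
    for k,v in m.items():
        a=np.zeros_like(v); a[y0:y1,x0:x1]=v[y0:y1,x0:x1]
        P[k]=onz(c,np.argwhere(a)[:,::-1],z)[:,:2]
    # bar axis: line through blue pixels
    vx,vy,px,py=cv2.fitLine(P["blue"].astype(np.float32),cv2.DIST_HUBER,0,1e-4,1e-4).ravel()
    d=np.array([vx,vy],float); d*=np.sign(d[1]); p=np.array([px,py],float); n=np.array([d[1],-d[0]])
    out={}
    for k,q in P.items():
        s=(q-p)@d; w=(q-p)@n; sel=abs(w)<.015; 
        hst=np.histogram(s[sel],np.arange(-.3,.3,.004)); out[k]=[(round(e,3),int(t)) for t,e in zip(*hst) if t>0]
    return p,d,out
E
python3 - <<'E'
from h import *
c=camera("top"); p,d,o=measure(c); print(p,d,np.degrees(np.arctan2(-d[0],d[1])))
for k in o: print(k,o[k])
E
```

```text
Traceback (most recent call last):
  File "h.py", line 16, in measure
    P[k]=onz(c,np.argwhere(a)[:,::-1],z)[:,:2]
         ~~~^^^^^^^^^^^^^^^^^^^^^^^^^^^^
  File "h.py", line 8, in onz
    d=rays(c,px); return (c["eye"]+d*((z-c["eye"][2])/d[:,2])[:,None])
  File "h.py", line 5, in rays
    u=cv2.undistortPoints(np.float64(px).reshape(-1,1,2),c["K"],np.array(c["D"])).reshape(-1,2)
      ~~~~~~~~~~~~~~~~~~~^^^^^^^^^^^^^^^^^^^^^^^^^^^^^^^^^^^^^^^^^^^^^^^^^^^^^^^^
cv2.error: OpenCV(4.12.0) /io/opencv/modules/calib3d/src/undistort.dispatch.cpp:347: error: (-215:Assertion failed) CV_IS_MAT(_src) && CV_IS_MAT(_dst) && (_src->rows == 1 || _src->cols == 1) && (_dst->rows == 1 || _dst->cols == 1) && _src->cols + _src->rows - 1 == _dst->rows + _dst->cols - 1 && (CV_MAT_TYPE(_src->type) == CV_32FC2 || CV_MAT_TYPE(_src->type) == CV_64FC2) && (CV_MAT_TYPE(_dst->type) == CV_32FC2 || CV_MAT_TYPE(_dst->type) == CV_64FC2) in function 'cvUndistortPointsInternal'
```

```bash
python3 -c "
import cv2
a=cv2.imread('pics/top0.png')[145:275,165:405];b=cv2.imread('pics/side0.png')[125:325,170:370]
cv2.imwrite('pics/ct.png',cv2.convertScaleAbs(cv2.resize(a,None,fx=3.3,fy=3.3,interpolation=2),alpha=1.5))"
```

```text
(no output)
```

View pics/ct.png

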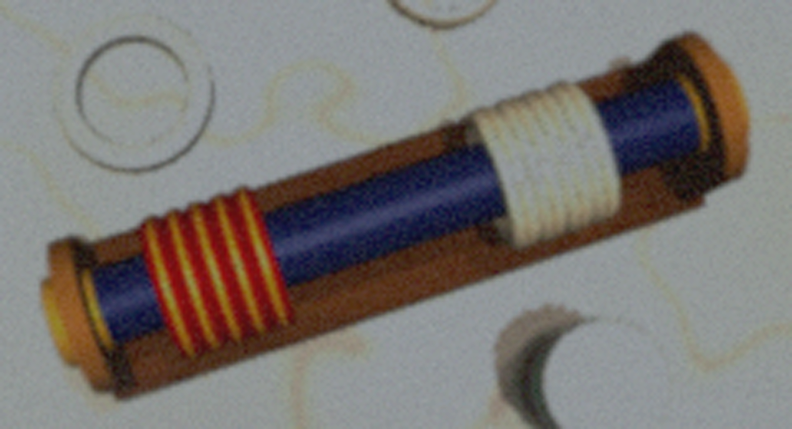

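The enlarged crop shows the blue bar from (192,237) to (376,180). The red row's inner edge is near (250,220) and the white row's near (310,195). The image is dark, so I'm lowering the mask thresholds.

```bash
sed -i 's/(S>120)&(V>25)/(S>90)\&(V>20)/; s/(S>150)&(V>110)/(S>150)\&(V>60)/; s/(S<90)&(V>120)/(S<90)\&(V>75)/' h.py
python3 - <<'E'
from h import *
c=camera("top"); print({k:int(v.sum()) for k,v in masks(c["img"]).items()},c["img"][194,331],c["img"][206,285],c["img"][227,230])
p,d,o=measure(c); print(p,d,np.degrees(np.arctan2(-d[0],d[1])))
for k in o: print(k,o[k])
E
```

```text
{'blue': 2904, 'red': 3524, 'white': 172082} [ 96  99 102] [29 33 55] [98 84 42]
[ 0.54222262 -0.04397728] [-0.28508446  0.95850241] 16.563896828251053
blue [(np.float64(-0.152), 1), (np.float64(-0.148), 37), (np.float64(-0.144), 43), (np.float64(-0.14), 42), (np.float64(-0.136), 42), (np.float64(-0.132), 44), (np.float64(-0.128), 43), (np.float64(-0.124), 43), (np.float64(-0.12), 42), (np.float64(-0.116), 44), (np.float64(-0.112), 43), (np.float64(-0.108), 38), (np.float64(-0.044), 35), (np.float64(-0.04), 44), (np.float64(-0.036), 43), (np.float64(-0.032), 43), (np.float64(-0.028), 46), (np.float64(-0.024), 43), (np.float64(-0.02), 45), (np.float64(-0.016), 43), (np.float64(-0.012), 45), (np.float64(-0.008), 45), (np.float64(-0.004), 45), (np.float64(0.0), 45), (np.float64(0.004), 44), (np.float64(0.008), 42), (np.float64(0.012), 45), (np.float64(0.016), 45), (np.float64(0.02), 46), (np.float64(0.024), 43), (np.float64(0.028), 43), (np.float64(0.032), 45), (np.float64(0.036), 46), (np.float64(0.04), 45), (np.float64(0.044), 47), (np.float64(0.048), 39), (np.float64(0.052), 46), (np
[... 935 characters left out ...]
4(-0.2), 5), (np.float64(-0.196), 20), (np.float64(-0.192), 32), (np.float64(-0.188), 42), (np.float64(-0.184), 43), (np.float64(-0.18), 42), (np.float64(-0.176), 8), (np.float64(-0.104), 30), (np.float64(-0.1), 44), (np.float64(-0.096), 44), (np.float64(-0.092), 44), (np.float64(-0.088), 44), (np.float64(-0.084), 45), (np.float64(-0.08), 43), (np.float64(-0.076), 46), (np.float64(-0.072), 44), (np.float64(-0.068), 43), (np.float64(-0.064), 46), (np.float64(-0.06), 44), (np.float64(-0.056), 45), (np.float64(-0.052), 44), (np.float64(-0.048), 24), (np.float64(0.184), 12), (np.float64(0.188), 46), (np.float64(0.192), 47), (np.float64(0.196), 46), (np.float64(0.2), 34), (np.float64(0.204), 13)]
```

```bash
cat >> h.py <<'E'
D=np.array([-0.28508446,0.95850241]); N=np.array([D[1],-D[0]]); P0=np.array([0.54222262,-0.04397728])+.0025*N
def at(s,z): return np.r_[P0+s*D,z]
def ori():
    y=np.array([0,0,-1.]); c=[]
    for g in(1,-1):
        z=np.r_[g*N,0]; r=R.from_matrix(np.c_[np.cross(y,z),y,z]).as_rotvec(); q=ik(at(.012,.23),r)
        if q is not None: c.append((np.abs(np.array(q)-observe()["joints"]).max(),r))
    return min(c,key=lambda a:a[0])[1]
def sz():
    o=observe(); q=o["position"]; return o["t"].__round__(2),((q[:2]-P0)@D).round(4),((q[:2]-P0)@N).round(4),q[2].round(4),np.round(o["wrist_force"],2)
E
python3 - <<'E'
from h import *
set_gripper(0.0,20); print(sz(),observe()["gripper_width"])
move_ptp(at(.012,.23),ori()); movel(at(.012,.125),v=.12); print(sz())
print(movel(at(.012,.100),v=.015,stop_force=4),sz())
movel(np.r_[observe()["position"][:2],observe()["position"][2]+.004],v=.03); print(sz())
c=camera("side");cv2.imwrite("pics/s1.png",cv2.convertScaleAbs(cv2.resize(c["img"][100:330,150:400,::-1],None,fx=2.5,fy=2.5),alpha=1.5))
E
```

```text
(0.97, np.float64(-0.3282), np.float64(-0.5183), np.float64(0.2314), array([-1.17, -0.26,  0.15])) 0.00010561561120926961
(4.21, np.float64(0.0116), np.float64(0.0006), np.float64(0.126), array([-0.41, -0.06,  0.45]))
True (5.42, np.float64(0.012), np.float64(-0.0001), np.float64(0.105), array([ 0.06, -0.31,  4.19]))
(5.75, np.float64(0.012), np.float64(-0.0001), np.float64(0.1089), array([ 0.09, -0.34, -0.37]))
```

View pics/s1.png

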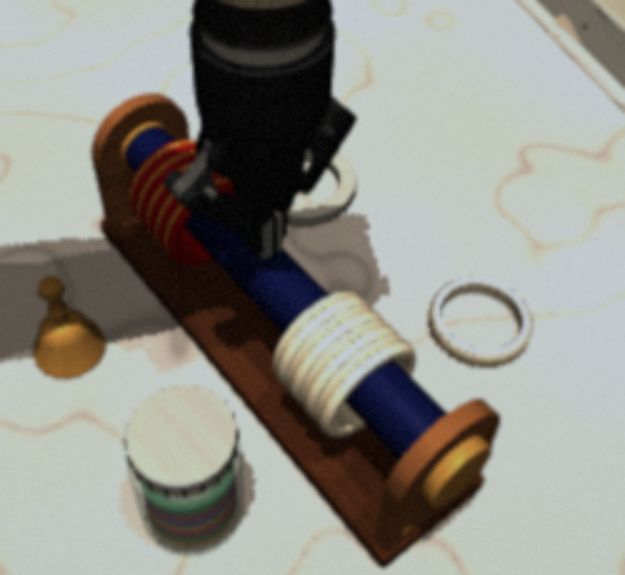

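The fingertip touched the bar top at z = 0.105, as expected, and now stands 4 mm above it in the gap between the rows (crop pixel (270,250)). Next I push the red row.

```bash
python3 - <<'E'
from h import *
z=.109
movel(at(.050,z),v=.06); print(sz())
print(movel(at(.112,z),v=.02,stop_force=6),sz())
movel(at(.080,z),v=.05); print(sz())
c=camera("side");cv2.imwrite("pics/s2.png",cv2.convertScaleAbs(cv2.resize(c["img"][100:330,150:400,::-1],None,fx=2.5,fy=2.5),alpha=1.5))
E
```

```text
(6.58, np.float64(0.05), np.float64(0.0001), np.float64(0.1091), array([-0.4 ,  0.87, -0.39]))
True (8.68, np.float64(0.0948), np.float64(-0.0001), np.float64(0.1089), array([-0.17, -2.34,  1.42]))
(9.12, np.float64(0.0798), np.float64(-0.0002), np.float64(0.1087), array([0.51, 0.57, 0.03]))
```

View pics/s2.png

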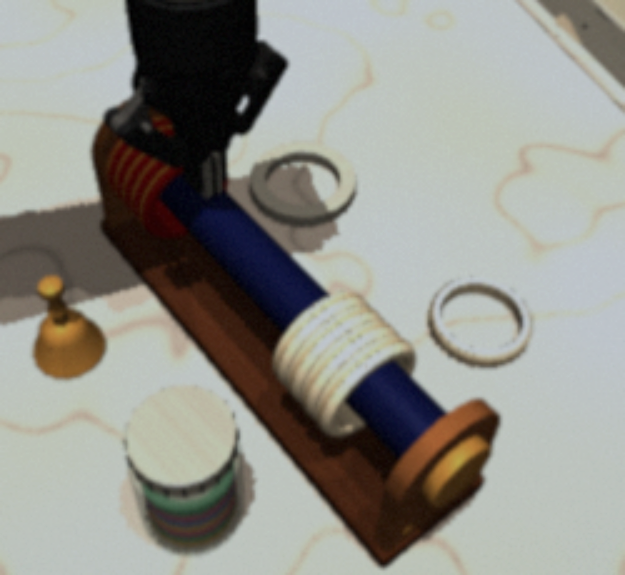

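The red row now looks packed against its board, and the stop at s = 0.0948 matches the predicted 0.094. White row next.

```bash
python3 - <<'E'
from h import *
z=.109
movel(at(-.022,z),v=.08); print(sz())
print(movel(at(-.106,z),v=.02,stop_force=7),sz())
movel(at(-.070,z),v=.05); movel(at(-.070,.20),v=.12); print(sz())
set_joints([-1.426,0.048,0.099,1.622,0,1.443]); print(sz())
c=camera("top"); p,d,o=measure(c); print(p,d)
for k in o: print(k,[(round(float(a),3),n) for a,n in o[k] if abs(a)<.19])
a=cv2.resize(c["img"][145:275,165:405],None,fx=3.2,fy=3.2)
b=cv2.resize(camera("side")["img"][125:325,150:400],None,fx=3.2,fy=3.2)
for n,i in(("t3",a),("s3",b)): cv2.imwrite(f"pics/{n}.png",cv2.convertScaleAbs(i[:,:,::-1],alpha=1.5))
E
```

```text
(10.6, np.float64(-0.0215), np.float64(0.0), np.float64(0.109), array([ 0.25, -0.48, -0.24]))
True (13.53, np.float64(-0.0873), np.float64(-0.0005), np.float64(0.1082), array([-0.13, -0.27, -0.58]))
(14.91, np.float64(-0.0698), np.float64(-0.0003), np.float64(0.1991), array([-0.82, -0.52,  0.02]))
(16.99, np.float64(-0.3281), np.float64(-0.5175), np.float64(0.2311), array([ 0.2 , -0.32, -0.8 ]))
[ 0.54087824 -0.03954835] [-0.28543556  0.95839792]
blue [(-0.104, 11), (-0.1, 43), (-0.096, 45), (-0.092, 43), (-0.088, 44), (-0.084, 43), (-0.08, 44), (-0.076, 45), (-0.072, 44), (-0.068, 44), (-0.064, 46), (-0.06, 43), (-0.056, 45), (-0.052, 42), (-0.048, 44), (-0.044, 45), (-0.04, 45), (-0.036, 44), (-0.032, 42), (-0.028, 46), (-0.024, 45), (-0.02, 45), (-0.016, 44), (-0.012, 44), (-0.008, 46), (-0.004, 46), (0.0, 46), (0.004, 44), (0.008, 44), (0.012, 44), (0.016, 46), (0.02, 47), (0.024, 45), (0.028, 43), (0.032, 46), (0.036, 47), (0.04, 47), (0.044, 47), (0.048, 43), (0.052, 45), (0.056, 47), (0.06, 47), (0.064, 45), (0.068, 47), (0.072, 42), (0.076, 42), (0.08, 46), (0.084, 47), (0.088, 45), (0.092, 44), (0.096, 39)]
red [(-0.18, 7), (-0.176, 30), (-0.172, 38), (-0.168, 25), (0.1, 29), (0.104, 18), (0.108, 33), (0.112, 46), (0.116, 21), (0.12, 32), (0.124, 46), (0.128, 20), (0.132, 27), (0.136, 47), (0.14, 22), (0.144, 27), (0.148, 46), (0.152, 26), (0.156, 29), (0.16, 35), (0.164, 42), (0.168, 40), (0.172, 27)]
white [(-0.188, 44), (-0.184, 40), (-0.18, 4), (-0.16, 40), (-0.156, 43), (-0.152, 43), (-0.148, 44), (-0.144, 43), (-0.14, 44), (-0.136, 43), (-0.132, 45), (-0.128, 43), (-0.124, 45), (-0.12, 43), (-0.116, 43), (-0.112, 46), (-0.108, 42), (-0.104, 2), (0.18, 21), (0.184, 45), (0.188, 46)]
```

View pics/t3.png

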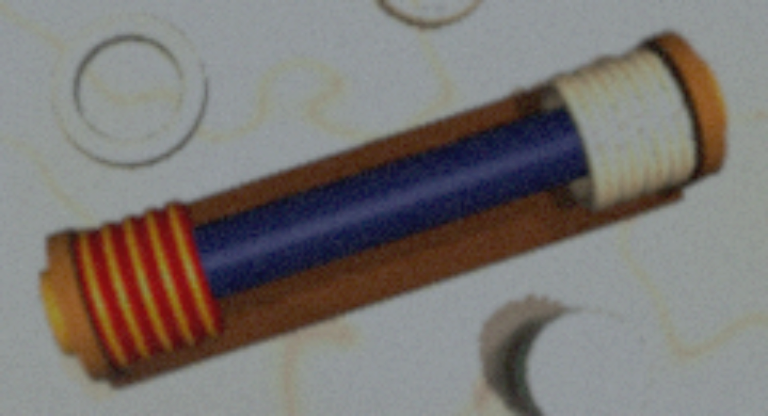

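View pics/s3.png

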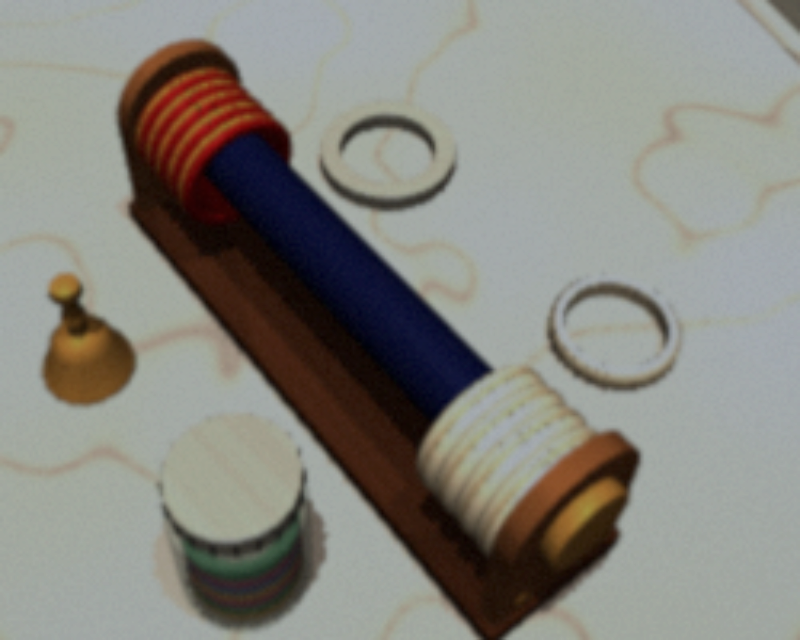

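```bash
python3 -c "
from bench import *
sleep(.3);finish_job();print(observe()['t'])"
```

```text
the job is handed in; nothing more can be done
the job is handed in; nothing more can be done
```

The job is handed in, with both rows packed tight against their end boards. I pushed each row as one train with the shut fingertips, 4 mm above the bar. Each push was force-limited (6 N red, 7 N white) and ended when the row met its board. The arm was then moved clear, at about 17 s of the 45 s allowed.

**Packing:** The two push stops put the rows' inner faces 204.1 mm apart (assuming the pads' nominal 22 mm width), and the final top picture gives about 204.5 mm. A gapless fit leaves 204 mm, so any slack is about 0.5 mm in total.

**Other objects:** The side pictures show the jar, bell, ring gauge and spare bangle apparently unmoved, but I compared them by eye only.

No check failed or disagreed. `finish_job()` gives no verdict, and reading the robot's time after it returned only the "handed in" message.

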